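Close the photometer and switch on its lamp

ROBOT

A 6-joint arm with a two-finger parallel gripper is mounted at the origin on the work surface. World frame = base frame: x ahead of the robot, y to its left, z up, the work surface at z = 0. Lengths are in mm, angles in rad, forces in N, time in s.
With the tool pointing down it reaches from about 350 to 975 mm from the base axis. Payload 7.1 kg.
Tool frame: the origin (TCP) lies at the very end of the fingers, on their centre line; the grasp point (between the pads) lies 19 mm behind it (ctrl.tcp_to_grasp is the distance from the TCP to the grasp point, in mm); z points along the fingers, x is the direction in which the jaws open and shut, and the axes are right-handed (so a half turn about z gives the same grasp; the last joint's range is limited). The gripper opens to 88 mm and grips with 3 to 60 N. Pads are 20 mm wide; open, the fingers measure 115 mm over their backs; the gripper's body (75 mm by 178 mm) begins 61 mm behind the grasp point.
Start: joints at [-1.169, 0.423, 1.63, -0, 1.089, -0.019], TCP at [255.322, -570.452, 222.675] pointing down, gripper open.
Joint ranges: [-3, 3], [-0.9, 2.11], [0.09, 2.58], [-1.31, 4.45], [0.11, 2.69], [-2.54, 2.54]. Speed limits (rad/s): [2.39, 2.39, 3.01, 3.14, 3.14, 3.14].

INTERFACE

Orientations are given as a rotation vector (axis times angle).
In Python, from workcell import get_obs, viewer, ctrl, masks_of gives the robot as it stands. The module is installed in compiled form; this text tells all that it offers.
- The arm moves only by the shell command python3 -m inch 'ROWS'. ROWS is JSON, a list of rows, each an object of numbers: "tx", "ty", "tz": the shift along the tool's x, y, z in cm; "ax", "ay", "az": the turn, a rotation vector about the tool's x, y, z in degrees; "jaw": the opening, from 0 (shut) to 1 (fully open). In form: [{"tx": .., "ty": .., "tz": .., "ax": .., "ay": .., "az": .., "jaw": ..}, ...]. A call has 1 to 12 rows; each row shifts and turns the commanded pose from where the row before left it, along the tool's axes as they then stand; what a row does not reach is not made up. A row lasts 1/8 s, in which the tool goes at most 62.5 mm and 10.7 degrees, less where a joint would pass 70% of its speed; a pose out of reach is approached as far as the arm can. A call is refused whole if a number of a shift passes 6.25 or a number of a turn 10.7, either way. A call with a gripper value outside its range is refused whole. The fingers move at their own pace and stop on an object; the grip force is fixed at half the most. Time passes only in rows, so rows that do not move let the fingers close. It gives the time, the measured TCP pose, the force and the opening at its end, in the units of the state.
- get_obs(): the state, without advancing time (a new reading comes with each control period).
- viewer.get_image(name): name is "scene" or "top"; returns (picture, depth): 384x512x3 uint8, red, green, blue; 384x512 float32, mm along the optical axis (not along the pixel's ray), 0 where there is no reading.
- viewer.get_calibration(name): a dict with "fx", "fy", "cx", "cy" (pixels), "rvec" (rotation vector, rad) and "tvec" (3), from world to camera coordinates, as OpenCV has them. Camera axes: x right, y down, z forward; pixel columns grow to the right and rows downward; lengths in mm; the calibration is good to about 2 mm. A picture is of the moment at which its call begins. get_calibration takes no time and is no camera call.
- ctrl.close_job(): hands the job in, once; it reports no verdict.
Trained networks look in the newest picture that a camera, given by its name, has taken for a name from the list of things; names that differ only in an ending like _2 or _b are one class to them, and where a whole thing is asked for, a point or a joint stands for the part that bears it (a point fixed in the world has none). Each returns a list of dicts, best first, with "score" (0 to 1); they miss things now and then, are a little off and sometimes report something else, mostly with a low value. They report only what shows in the picture. A call takes as long as a camera call.
- masks_of(camera, thing): "pixels" (384x512 bool, what is visible of it) and "location" ([column, row] in pixels, amid what is visible of it).
The state is a dict: "t": time; "qpos": joint angles; "qvel": joint speeds; "joint_torque": joint torques, N m; "ee_pos": TCP position; "orientation": TCP orientation; "ft_force": force on the tool from outside, world axes, zero at the start; "moment": the same for the moment, N m; "width": finger opening in mm.
Only numpy, scipy, OpenCV 4.12 (cv2) and the standard library are available. Lean on these libraries where they do the work, as an engineer would, in place of code of your own. Each camera call takes 0.05 s, during which the arm holds its last target. There are 200 camera calls.

TASK

Get the photometer ready to measure: push the sliding grey cover over the sample well fully home by its blue tab, and only then flip the green lamp rocker over to on by pressing its raised end. Push gently, as both the cover and the switches break under a hard push, leave the black fan switch off and do not disturb the other things around.

Things in the scene. Friction and masses are not known exactly. Their poses are not given: they have to be found in the camera images.
- photometer: White desktop photometer fixed to the bench, 200 (x) x 260 (y) x 60 mm high; its flat top is the deck. Origin: centre of its underside; x points from its front to its back (roughly away from the robot), y left, z up. Left half of the deck: sliding cover between 10 mm high rails. Right half: two rocker switches side by side, 62 mm apart in y, at x = -10 mm; which is on the left varies.
- cover (a joint): Slide of the grey well cover, m: 0 = fully home against its rigid stop, up to 0.05 = open, towards the photometer's front (-x). Starts 22 to 45 mm open. Moves with about 4 N of drag and stays where it is left; push the blue tab towards the photometer's +x to close it. The stop is rigid; a push of more than 20 N breaks it.
- cover_tab (a point): Centre of the front (-x) face of the cover's blue upright tab, moving with it; axes as the photometer's. Tab: 50 wide (y), 8 thick, 28 mm high. Heights above the photometer's underside: this point 86, tab top 98, cover plate's top 70 mm; the plate (90 x 82 mm) reaches 21 mm out in front of this point. With the cover home this point is at x = +6, y = +65 mm of the photometer.
- lamp_switch: Green lamp switch on the deck: base 78 (x) x 38 (y) x 14 mm; origin: centre of its underside (deck level), axes as the photometer's. A grey post rises from it by an unmeasured amount that differs every time and carries the rocker, 62 (x) x 30 (y) mm, with a 6 mm rib for the finger at x = -25 and +25 mm. Off: top of the raised rib (x = -25) is 39 to 69 mm above origin; find it by feel.
- lamp_rocker (a joint): Angle of the green rocker, rad: 0 = off (front rib, towards the robot, up), 0.18 half way, 0.36 fully on (front rib down); rests only at 0 or 0.36. Pressing the raised rib straight down takes about 6 N at first, falling to nothing half way (4.5 mm down), then it snaps over by itself to a rigid stop 9 mm below where the rib began. The post does not give way; more than 12 N breaks it.
- fan_switch: Black fan switch on the deck: base 78 (x) x 38 (y) x 14 mm; origin: centre of its underside (deck level), axes as the photometer's. A grey post rises from it by an unmeasured amount that differs every time and carries the rocker, 62 (x) x 30 (y) mm, with a 6 mm rib for the finger at x = -25 and +25 mm. Off: top of the raised rib (x = -25) is 39 to 69 mm above origin; find it by feel.
- fan_rocker (a joint): Angle of the black rocker, rad: 0 = off, 0.36 = on; works like the green one. It is off at the start and must stay off.
- pillbox: small amber glass jar with a white cap, 28 mm across, 38 mm high, standing on the photometer's deck at its far right; origin: centre of its underside. Bystander.
- filter_box: white box of filter papers with a blue band, 120 x 120 x 35 mm, on the bench; origin: centre of its underside. Bystander.
- dropper_a: amber dropper bottle with a red top, 52 mm across, 106 mm high, on the bench; origin: centre of its underside. Bystander.
- dropper_b: dark blue dropper bottle with a red top, 52 mm across, 106 mm high, on the bench; origin: centre of its underside. Bystander.
- beaker: empty glass beaker, 68 mm across, 90 mm high, on the bench; origin: centre of its underside. Bystander.
- pipette_bulb: terracotta-coloured pipette bulb standing on its wide end, 56 mm across, 90 mm high, on the bench; origin: centre of its underside. Bystander.
- cell_tray: blue open tray with three compartments, 110 x 150 x 30 mm, on the bench; origin: centre of its underside. Bystander.

How it is judged (in metres and radians):
On the way, in this order (a step that is already met when the one before it is completed fails the run):
1. the cover is fully home, within 3 mm, with the lamp still off (value of joint cover below 0.003 m and value of joint lamp_rocker below 0.1 rad), for 0.2 s.
2. the green lamp rocker is over to on (value of joint lamp_rocker above 0.3 rad), for 0.2 s.
At the end, for the whole second after the job is handed in: The cover is within 3 mm of fully home, the green lamp rocker is on (above 0.3 of 0.36 rad), the black fan rocker is still off (below 0.08 rad) (value of joint cover below 0.003 m and value of joint lamp_rocker above 0.3 rad and value of joint fan_rocker below 0.08 rad); the robot touches nothing.
It fails at once if the lamp is switched on while the cover is open by more than 4 mm (value of joint lamp_rocker above 0.2 rad and value of joint cover above 0.004 m).
It fails at once if the fan switch is flipped (value of joint fan_rocker above 0.2 rad).
It fails at once if the fingers push the photometer or its cover with more than 20 N (contact force between the fingers and photometer above 20 N).
It fails at once if the fingers push a switch with more than 12 N (contact force between the fingers and lamp_switch above 12 N or contact force between the fingers and fan_switch above 12 N).
It fails at once if a bystander is moved by more than 20 mm (distance of any of pillbox, filter_box, dropper_a, dropper_b, beaker, pipette_bulb, cell_tray from where it was at the start of the episode above 0.02 m).
It also fails if it takes over 38 s, if anything falls off the work surface, if the arm or the gripper's body presses on something with over 40 N, if the wrist force passes 120 N, or if a joint passes its speed limit or range.

## Working session

There is one attempt and no reset: what is moved stays moved. The work goes in short steps, Python scripts to look and compute and a shell command to move; the robot and the scene stay as the last step left them, time stands still between calls to the robot, and variables do not carry over. Pictures are saved under pics/ and viewed, about 8 in all and at most 12, crops included, and the job is handed in when it is done.

```bash
mkdir -p pics
cat > h.py <<'E'
import numpy as np,cv2
from workcell import get_obs,viewer,ctrl,masks_of
def cal(n):
    c=viewer.get_calibration(n);R=cv2.Rodrigues(np.array(c["rvec"],float))[0]
    return c,R,np.array(c["tvec"],float).ravel()
def world(n,dep):
    c,R,t=cal(n);v,u=np.mgrid[:dep.shape[0],:dep.shape[1]]
    P=np.dstack([(u-c["cx"])/c["fx"]*dep,(v-c["cy"])/c["fy"]*dep,dep])
    W=(P-t)@R; W[dep<=0]=np.nan
    return W
E
python3 - <<'E'
from h import *
o=get_obs();print(o)
for n in("scene","top"):
    im,d=viewer.get_image(n);cv2.imwrite(f"pics/{n}0.png",cv2.resize(im[:,:,::-1],None,fx=1.5,fy=1.5))
    W=world(n,d);np.savez(f"{n}0.npz",im=im,d=d,W=W)
    c,R,t=cal(n);print(n,"cam at",-R.T@t, c["fx"])
    for k in["photometer","cover_tab","cover","lamp_switch","lamp_rocker","fan_switch","fan_rocker","pillbox"]:
        for m in masks_of(n,k)[:2]:
            p=W[m["pixels"]];p=p[~np.isnan(p[:,0])]
            print(n,k,round(m["score"],2),np.round(m["location"]),len(p),np.round(np.median(p,0)),np.round(np.percentile(p,2,0)),np.round(np.percentile(p,98,0)))
E
```

```text
{'t': 0.0, 'qpos': array([-1.16898591e+00,  4.23855295e-01,  1.63069005e+00,  1.01783782e-05,
        1.08858247e+00, -1.89867513e-02]), 'qvel': array([-0.00034968, -0.00040559,  0.00062192, -0.00068329, -0.00084641,
        0.00110849]), 'joint_torque': array([-7.38552080e-04, -5.44632554e+01, -2.73671025e+01,  6.42871438e-02,
        2.27328931e-02, -1.37059124e-04]), 'ee_pos': array([ 255.12143702, -569.9509027 ,  221.89264613]), 'orientation': array([-2.63566923e+00,  1.70804085e+00,  1.98991889e-03]), 'ft_force': array([ 0.68306287, -0.24252208,  0.40807501]), 'moment': array([-0.0175302 , -0.00784444,  0.03194156]), 'width': 87.86337556031071}
scene cam at [1125.58709761  267.80198589 1041.95750954] 385.8923805108287
scene photometer 0.57 [250. 234.] 4839 [621.  40.  60.] [ 484. -118.   14.] [705. 143.  84.]
scene photometer 0.5 [240. 211.] 177 [573. -18. 104.] [548. -33.  96.] [603.  -2. 113.]
scene cover_tab 0.61 [266. 233.] 772 [610.  73.  70.] [564.  29.  65.] [652. 112.  98.]
scene cover 0.65 [221. 204.] 313 [568. -73.  86.] [531. -98.  65.] [598. -57. 100.]
scene cover 0.
[... 762 characters left out ...]

top cover_tab 0.59 [177. 251.] 165 [281. 293.  60.] [260. 276.  15.] [306. 321. 105.]
top cover 0.84 [237. 172.] 503 [604.  71.  72.] [561.  30.  62.] [649. 112. 100.]
top lamp_switch 0.47 [278. 181.] 225 [554. -81.  87.] [ 521. -100.   58.] [596. -56. 104.]
top lamp_switch 0.21 [264. 171.] 199 [567. -19. 102.] [535. -41.  67.] [604.   0. 117.]
top lamp_rocker 0.32 [247. 172.] 3196 [589.  23.  62.] [ 480. -120.   47.] [693. 135.  79.]
top lamp_rocker 0.32 [147. 177.] 300 [568. 417.  41.] [532. 377.  -2.] [593. 439.  96.]
top fan_switch 0.72 [261. 168.] 226 [571. -18.  99.] [535. -41.  62.] [612.   0. 117.]
top fan_rocker 0.6 [261. 172.] 106 [571. -22. 105.] [545. -36.  94.] [597.  -4. 118.]
```

Run:
```python
from h import *
a=np.load("scene0.npz");b=np.load("top0.npz")
A=cv2.resize(a["im"],None,fx=1.5,fy=1.5)[:,:,::-1]
cv2.imwrite("pics/a.png",A)
B=cv2.resize(b["im"][120:230,190:310],None,fx=5,fy=5,interpolation=cv2.INTER_CUBIC)[:,:,::-1];cv2.imwrite("pics/b.png",B)
# deck yaw: deck points z 55..65
for n,s in(("scene",a),("top",b)):
    W=s["W"];m=(abs(W[...,2]-60)<4)&(W[...,0]>450)&(W[...,0]<750)&(abs(W[...,1])<180)
    k=cv2.morphologyEx(m.astype(np.uint8),cv2.MORPH_OPEN,np.ones((2,2)))>0
    p=W[k];r=cv2.minAreaRect(p[:,:2].astype(np.float32));print(n,len(p),r,np.median(p[:,2]))
    # blue tab
    hsv=cv2.cvtColor(s["im"],cv2.COLOR_RGB2HSV)
    t=(hsv[...,0]>95)&(hsv[...,0]<130)&(hsv[...,1]>110)&(W[...,2]>72)&(W[...,2]<106)&(abs(W[...,1]-70)<60)&(abs(W[...,0]-600)<90)
    q=W[t];print("tab",len(q),q.min(0),q.max(0)); print(cv2.minAreaRect(q[q[:,2]>92][:,:2].astype(np.float32)),np.median(q[q[:,2]>92],0))
```

```text
scene 2896 ((590.3697509765625, 12.153823852539062), (254.23422241210938, 197.3484344482422), 78.36356353759766) nan
tab 97 [579.28642047  52.38414328  72.81070458] [594.5657248  100.47906302  99.99962208]
((586.634521484375, 76.2579116821289), (48.37618637084961, 7.790002346038818), 77.26360321044922) [586.69717612  74.66314674  97.10670701]
top 803 ((588.0240478515625, 2.31549072265625), (258.9064025878906, 204.62013244628906), 79.55628967285156) nan
tab 33 [579.46425769  51.51643893  77.62232256] [591.78444744  95.65142688 103.14110469]
((585.434326171875, 73.42645263671875), (44.89915084838867, 8.028465270996094), 79.88033294677734) [584.40522314  73.47226758  97.36491835]
```

View pics/a.png

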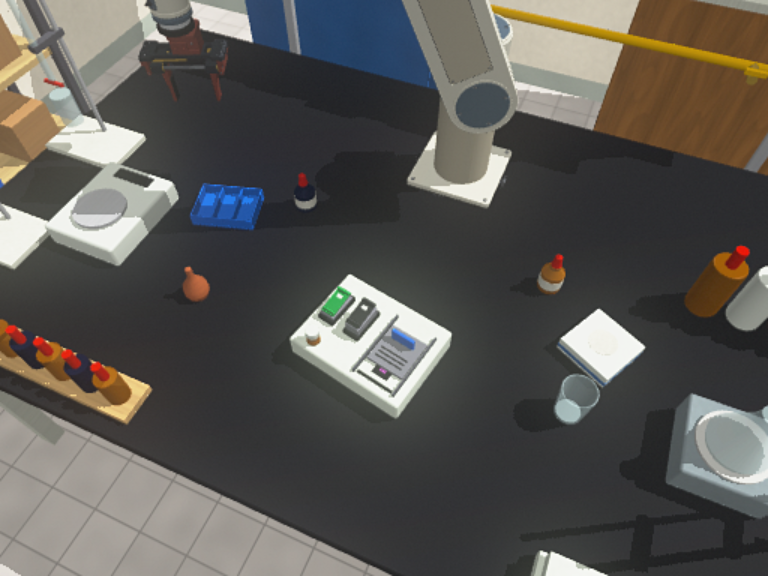

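View pics/b.png

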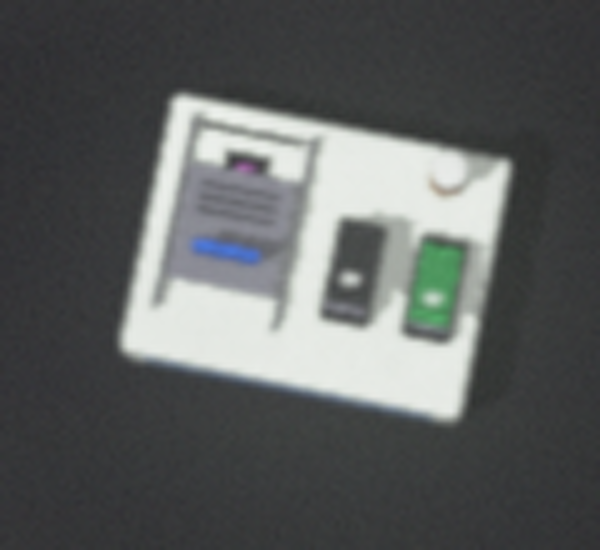

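The scene picture shows the photometer at about (370,345), with the green switch at (337,303) on its right and the black one at (361,318) next to the cover. The blue tab is at (403,338). In the top crop the cover is partly open and the photometer is turned about -11°. Next I refine the pose.

Run:
```python
from h import *
from scipy.spatial.transform import Rotation as Ro
for n in("scene","top"):
    s=np.load(n+"0.npz");W=s["W"];hsv=cv2.cvtColor(s["im"],cv2.COLOR_RGB2HSV)
    c,R,t=cal(n);o=-R.T@t
    v,u=np.mgrid[:384,:512]
    ray=np.dstack([(u-c["cx"])/c["fx"],(v-c["cy"])/c["fy"],np.ones(u.shape)])@R
    def plane(z): return (o+ray*((z-o[2])/ray[...,2])[...,None])
    P=plane(60)
    near=(abs(P[...,0]-590)<150)&(abs(P[...,1]-5)<180)
    m=near&(W[...,2]>52)
    k=max(cv2.findContours(m.astype(np.uint8),cv2.RETR_EXTERNAL,cv2.CHAIN_APPROX_NONE)[0],key=cv2.contourArea)[:,0]
    # keep only contour points; box in deck plane (occluders above deck bias some)
    for nm,mm in(("depth",m),("bright",near&(hsv[...,2]>150))):
        k=max(cv2.findContours(mm.astype(np.uint8),cv2.RETR_EXTERNAL,cv2.CHAIN_APPROX_NONE)[0],key=cv2.contourArea)[:,0]
        print(n,nm,cv2.minAreaRect(P[k[:,1],k[:,0],:2].astype(np.float32)))
    yaw=np.radians(-11);Rz=np.array([[np.cos(yaw),-np.sin(yaw)],[np.sin(yaw),np.cos(yaw)]])
    for nm,mm in(("green",near&(hsv[...,0]>50)&(hsv[...,0]<75)&(hsv[...,1]>110)),("black",near&(hsv[...,2]<95)&(W[...,2]>90))):
        q=W[mm];q=q[q[:,2]>85];loc=(q[:,:2]-[589,7])@Rz
        print(n,nm,len(q),"local med",np.round((loc.min(0)+loc.max(0))/2,1),loc.min(0).round(),loc.max(0).round())
        for x in range(-50,30,6):
            g=(loc[:,0]>=x)&(loc[:,0]<x+6)
            if g.sum()>2: print("  ",x+3,g.sum(),q[g,2].mean().round(1),q[g,2].max().round(1))
ob=get_obs();print(Ro.from_rotvec(ob["orientation"]).as_matrix().round(3),ob["t"])
```

```text
scene depth ((591.9105224609375, 10.568618774414062), (259.3598327636719, 201.12026977539062), 78.26739501953125)
scene bright ((598.7357788085938, 13.664962768554688), (267.09027099609375, 213.67852783203125), 78.23829650878906)
scene green 159 local med [-11.2 -89.5] [ -41. -104.] [ 19. -74.]
   -35 27 98.0 104.3
   -29 12 94.8 98.4
   -23 8 93.5 95.1
   -17 16 92.4 95.2
   -11 18 91.0 94.5
   -5 17 90.7 94.0
   1 17 89.4 93.3
   7 17 88.4 91.1
   13 19 90.3 95.8
   19 6 86.5 88.1
scene black 154 local med [ -8.8 -27.4] [-38. -42.] [ 20. -13.]
   -35 16 110.3 113.9
   -29 19 107.2 111.1
   -23 6 106.5 108.2
   -17 12 104.3 106.5
   -11 16 103.7 108.7
   -5 20 102.2 107.2
   1 19 101.0 104.2
   7 16 99.8 103.7
   13 11 101.3 105.3
   19 19 99.0 102.9
top depth ((587.8357543945312, 7.454986572265625), (258.85614013671875, 200.2556915283203), 78.30391693115234)
top bright ((586.831298828125, 9.530471801757812), (259.60540771484375, 201.5579376220703), 78.30461883544922)
top green 55 local med [-11.4 -90.4] [ -38. -102.] [ 15. -79.]
   -35 10 99.9 107.0
   -11 9 93.2 99.0
   -5 9 92.6 98.9
   1 9 89.6 94.5
   7 7 89.9 96.3
   13 9 92.9 97.9
top black 101 local med [ -9.4 -30.5] [-39. -45.] [ 20. -16.]
   -41 4 113.8 120.7
   -35 13 112.2 117.6
   -29 7 108.8 117.0
   -17 8 104.5 108.5
   -11 11 104.8 108.7
   -5 12 103.0 108.1
   1 12 101.4 106.4
   7 13 101.0 110.8
   13 14 103.2 114.1
   19 5 100.7 105.1
[[ 0.409 -0.913 -0.   ]
 [-0.913 -0.409 -0.   ]
 [ 0.     0.    -1.   ]] 0.9
```

```bash
python3 -m inch '[{"az":9,"jaw":0},{"az":9,"jaw":0},{"az":9,"jaw":0},{"az":8.8,"jaw":0},{"tx":-2.5,"ty":-0.5,"jaw":0},{"tx":-5,"ty":-1.1,"jaw":0},{"tx":-5.3,"ty":-1.1,"jaw":0},{"tx":-5.3,"ty":-1.1,"jaw":0},{"tx":-5.3,"ty":-1.1,"jaw":0},{"tx":-5.3,"ty":-1.1,"jaw":0},{"tx":-5.3,"ty":-1.1,"jaw":0},{"tx":-5.3,"ty":-1.1,"jaw":0}]'
```

```text
$[0]: bad value
```

```bash
cat > g.py <<'E'
from h import *
from scipy.spatial.transform import Rotation as Ro
import sys
def go(p):
    o=get_obs();R=Ro.from_rotvec(o["orientation"]).as_matrix()
    print("t",round(o["t"],2),"pos",o["ee_pos"].round(1),"ft",o["ft_force"].round(2),"w",o["width"].round(1))
    print("xang(want -101.7)",np.degrees(np.arctan2(R[1,0],R[0,0])).round(2),"z",R[:,2].round(3),"need cm tool",(R.T@(np.array(p)-o["ee_pos"])/10).round(2),"q",o["qpos"].round(2))
if __name__=="__main__": go([float(a) for a in sys.argv[1:4]])
E
python3 g.py 544 85 140
```

```text
Traceback (most recent call last):
  File "g.py", line 8, in <module>
    if __name__=="__main__": go([float(a) for a in sys.argv[1:4]])
                             ~~^^^^^^^^^^^^^^^^^^^^^^^^^^^^^^^^^^^
  File "g.py", line 6, in go
    print("t",round(o["t"],2),"pos",o["ee_pos"].round(1),"ft",o["ft_force"].round(2),"w",o["width"].round(1))
                                                                                         ^^^^^^^^^^^^^^^^
AttributeError: 'float' object has no attribute 'round'
```

```bash
sed -i 's/o\["width"\].round(1)/round(o["width"],1)/' g.py; python3 -m inch '[{"tx":0,"ty":0,"tz":0,"ax":0,"ay":0,"az":9,"jaw":0},{"tx":0,"ty":0,"tz":0,"ax":0,"ay":0,"az":9,"jaw":0},{"tx":0,"ty":0,"tz":0,"ax":0,"ay":0,"az":9,"jaw":0},{"tx":0,"ty":0,"tz":0,"ax":0,"ay":0,"az":8.8,"jaw":0},{"tx":-2.5,"ty":-0.5,"tz":0,"ax":0,"ay":0,"az":0,"jaw":0},{"tx":-5,"ty":-1.1,"tz":0,"ax":0,"ay":0,"az":0,"jaw":0},{"tx":-5.3,"ty":-1.1,"tz":0,"ax":0,"ay":0,"az":0,"jaw":0},{"tx":-5.3,"ty":-1.1,"tz":0,"ax":0,"ay":0,"az":0,"jaw":0},{"tx":-5.3,"ty":-1.1,"tz":0,"ax":0,"ay":0,"az":0,"jaw":0},{"tx":-5.3,"ty":-1.1,"tz":0,"ax":0,"ay":0,"az":0,"jaw":0},{"tx":-5.3,"ty":-1.1,"tz":0,"ax":0,"ay":0,"az":0,"jaw":0},{"tx":-5.3,"ty":-1.1,"tz":0,"ax":0,"ay":0,"az":0,"jaw":0}]'
python3 g.py 544 85 140
```

```text
t: 2.4
ee_pos: [415.9, -200.7, 223.0]
orientation: [-1.983, 2.436, -0.001]
ft_force: [1.0, 0.4, -0.0]
width: 0.7
t 2.4 pos [ 415.9 -200.7  223. ] ft [ 0.96  0.39 -0.03] w 0.7
xang(want -101.7) -101.7 z [ 0.001 -0.    -1.   ] need cm tool [-30.58  -6.74   8.3 ] q [-0.48  0.18  1.98  0.    0.98  1.3 ]
```

```bash
python3 -m inch '[{"tx":-5.2,"ty":-1.1,"tz":0,"ax":0,"ay":0,"az":0,"jaw":0},{"tx":-5.2,"ty":-1.1,"tz":0,"ax":0,"ay":0,"az":0,"jaw":0},{"tx":-5.2,"ty":-1.1,"tz":0,"ax":0,"ay":0,"az":0,"jaw":0},{"tx":-5.2,"ty":-1.1,"tz":0,"ax":0,"ay":0,"az":0,"jaw":0},{"tx":-5.2,"ty":-1.1,"tz":2,"ax":0,"ay":0,"az":0,"jaw":0},{"tx":-3.6,"ty":-0.8,"tz":3,"ax":0,"ay":0,"az":0,"jaw":0},{"tx":0,"ty":0,"tz":3,"ax":0,"ay":0,"az":0,"jaw":0},{"tx":0,"ty":0,"tz":0,"ax":0,"ay":0,"az":0,"jaw":0}]'
python3 g.py 544 85 83
python3 - <<'E'
from h import *
im,d=viewer.get_image("scene");cv2.imwrite("pics/c.png",cv2.resize(im[150:290,170:350],None,fx=4,fy=4,interpolation=cv2.INTER_CUBIC)[:,:,::-1])
E
```

```text
t: 3.4
ee_pos: [535.2, 75.1, 140.8]
orientation: [1.982, -2.432, -0.004]
ft_force: [-0.3, -0.6, 0.2]
width: 0.4
t 3.4 pos [535.2  75.1 140.8] ft [-0.29 -0.57  0.18] w 0.4
xang(want -101.7) -101.64 z [-0.005 -0.001 -1.   ] need cm tool [-1.15 -0.69  5.77] q [ 0.12  0.42  1.87 -0.    0.86  1.89]
```

View pics/c.png

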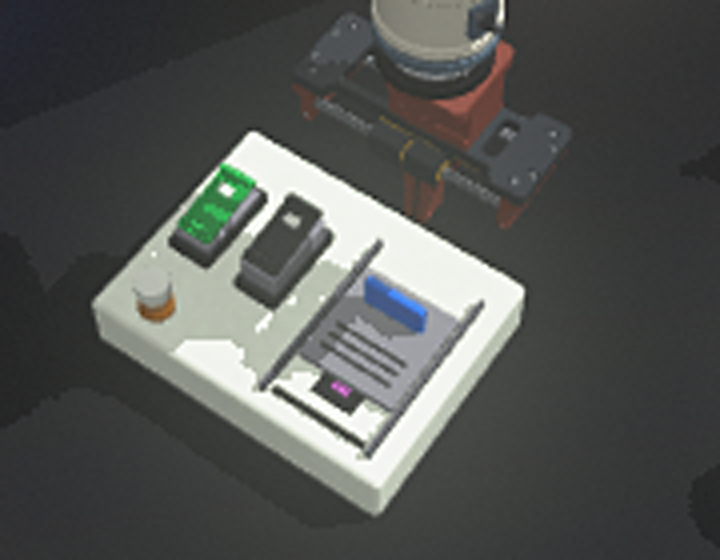

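```bash
python3 -m inch '[{"tx":-1.1,"ty":0,"tz":2,"ax":0,"ay":0,"az":0,"jaw":0},{"tx":0,"ty":0,"tz":2,"ax":0,"ay":0,"az":0,"jaw":0},{"tx":0,"ty":-0.7,"tz":1.7,"ax":0,"ay":0,"az":0,"jaw":0},{"tx":0,"ty":-1,"tz":0,"ax":0,"ay":0,"az":0,"jaw":0},{"tx":0,"ty":-0.9,"tz":0,"ax":0,"ay":0,"az":0,"jaw":0},{"tx":0,"ty":-0.2,"tz":0,"ax":0,"ay":0,"az":0,"jaw":0},{"tx":0,"ty":0,"tz":0,"ax":0,"ay":0,"az":0,"jaw":0}]'
python3 g.py 572 78.5 83
```

```text
t: 4.32
ee_pos: [566.9, 79.9, 86.1]
orientation: [-1.983, 2.436, -0.001]
ft_force: [-0.4, 0.4, 1.2]
width: 0.2
t 4.33 pos [566.9  79.9  86.1] ft [-0.44  0.39  1.15] w 0.2
xang(want -101.7) -101.7 z [ 0.001  0.    -1.   ] need cm tool [ 0.03 -0.52  0.31] q [0.12 0.54 1.83 0.   0.77 1.89]
```

```bash
python3 -m inch '[{"tx":0,"ty":-0.2,"tz":0.3,"ax":0,"ay":0,"az":0,"jaw":0},{"tx":0,"ty":-0.2,"tz":0,"ax":0,"ay":0,"az":0,"jaw":0},{"tx":0,"ty":-0.2,"tz":0,"ax":0,"ay":0,"az":0,"jaw":0},{"tx":0,"ty":-0.2,"tz":0,"ax":0,"ay":0,"az":0,"jaw":0},{"tx":0,"ty":-0.2,"tz":0,"ax":0,"ay":0,"az":0,"jaw":0}]'
python3 g.py 598.8 73.4 83
```

```text
t: 4.95
ee_pos: [575.9, 78.0, 82.4]
orientation: [1.983, -2.435, -0.001]
ft_force: [-3.4, 1.1, 1.8]
width: 0.4
t 4.95 pos [575.9  78.   82.4] ft [-3.45  1.06  1.83] w 0.4
xang(want -101.7) -101.69 z [-0.001 -0.    -1.   ] need cm tool [-0.02 -2.34 -0.06] q [0.11 0.55 1.81 0.   0.78 1.89]
```

```bash
python3 -m inch '[{"tx":0,"ty":-0.2,"tz":0,"ax":0,"ay":0,"az":0,"jaw":0},{"tx":0,"ty":-0.2,"tz":0,"ax":0,"ay":0,"az":0,"jaw":0},{"tx":0,"ty":-0.2,"tz":0,"ax":0,"ay":0,"az":0,"jaw":0},{"tx":0,"ty":-0.2,"tz":0,"ax":0,"ay":0,"az":0,"jaw":0},{"tx":0,"ty":-0.2,"tz":0,"ax":0,"ay":0,"az":0,"jaw":0},{"tx":0,"ty":-0.2,"tz":0,"ax":0,"ay":0,"az":0,"jaw":0},{"tx":0,"ty":-0.2,"tz":0,"ax":0,"ay":0,"az":0,"jaw":0},{"tx":0,"ty":-0.1,"tz":0,"ax":0,"ay":0,"az":0,"jaw":0}]'
python3 g.py 598.8 73.4 83
```

```text
t: 5.95
ee_pos: [591.0, 74.8, 82.5]
orientation: [1.983, -2.436, -0.0]
ft_force: [-3.8, 1.3, -2.5]
width: 0.6
t 5.95 pos [591.   74.8  82.5] ft [-3.79  1.34 -2.51] w 0.6
xang(want -101.7) -101.69 z [-0. -0. -1.] need cm tool [-0.02 -0.79 -0.05] q [ 0.11  0.57  1.78 -0.    0.8   1.88]
```

```bash
python3 -m inch '[{"tx":0,"ty":-0.1,"tz":0,"ax":0,"ay":0,"az":0,"jaw":0},{"tx":0,"ty":-0.1,"tz":0,"ax":0,"ay":0,"az":0,"jaw":0},{"tx":0,"ty":-0.1,"tz":0,"ax":0,"ay":0,"az":0,"jaw":0}]'
python3 -m inch '[{"tx":0,"ty":-0.1,"tz":0,"ax":0,"ay":0,"az":0,"jaw":0}]'
python3 g.py 598.8 73.4 83
```

```text
t: 6.32
ee_pos: [594.0, 74.2, 82.7]
orientation: [1.984, -2.436, -0.0]
ft_force: [-4.3, -0.1, -2.9]
width: 0.5
t: 6.45
ee_pos: [595.0, 74.0, 82.7]
orientation: [1.984, -2.436, -0.0]
ft_force: [-4.2, 0.6, -3.3]
width: 0.5
t 6.45 pos [595.   74.   82.7] ft [-4.2   0.57 -3.34] w 0.5
xang(want -101.7) -101.69 z [-0. -0. -1.] need cm tool [-0.02 -0.39 -0.03] q [ 0.1   0.57  1.77 -0.    0.8   1.88]
```

```bash
python3 -m inch '[{"tx":0,"ty":-0.07,"tz":0,"ax":0,"ay":0,"az":0,"jaw":0},{"tx":0,"ty":-0.07,"tz":0,"ax":0,"ay":0,"az":0,"jaw":0}]'
```

```text
t: 6.7
ee_pos: [595.8, 73.9, 82.7]
orientation: [1.983, -2.435, -0.001]
ft_force: [-6.9, 0.8, 0.5]
width: 0.3
```

```bash
python3 -m inch '[{"tx":0,"ty":-0.05,"tz":0,"ax":0,"ay":0,"az":0,"jaw":0}]'
```

```text
t: 6.82
ee_pos: [595.7, 73.9, 82.7]
orientation: [1.982, -2.435, -0.003]
ft_force: [-8.1, 1.4, 0.3]
width: 0.3
```

```bash
python3 -m inch '[{"tx":0,"ty":-0.05,"tz":0,"ax":0,"ay":0,"az":0,"jaw":0},{"tx":0,"ty":0,"tz":0,"ax":0,"ay":0,"az":0,"jaw":0}]'
```

```text
t: 7.08
ee_pos: [595.8, 73.8, 82.7]
orientation: [1.982, -2.434, -0.003]
ft_force: [-9.3, 2.9, 1.4]
width: 0.3
```

```bash
python3 -m inch '[{"tx":0,"ty":0.5,"tz":0,"ax":0,"ay":0,"az":0,"jaw":0},{"tx":0,"ty":1.5,"tz":0,"ax":0,"ay":0,"az":0,"jaw":0},{"tx":0,"ty":2,"tz":-2,"ax":0,"ay":0,"az":0,"jaw":0},{"tx":0,"ty":1,"tz":-4,"ax":0,"ay":0,"az":0,"jaw":0},{"tx":0,"ty":0,"tz":-3,"ax":0,"ay":0,"az":0,"jaw":0},{"tx":0,"ty":0,"tz":0,"ax":0,"ay":0,"az":0,"jaw":0}]'
python3 g.py 533 -73.5 150
python3 - <<'E'
from h import *
C=np.array([589.5,9]);y=np.radians(-11.7);Rz=np.array([[np.cos(y),-np.sin(y)],[np.sin(y),np.cos(y)]])
for n in("scene","top"):
    im,d=viewer.get_image(n);W=world(n,d)
    if n=="scene":cv2.imwrite("pics/d.png",cv2.resize(im[150:290,170:350],None,fx=4,fy=4,interpolation=cv2.INTER_CUBIC)[:,:,::-1])
    old=np.load(n+"0.npz")
    for I,w in((old["im"],old["W"]),(im,W)):
        h=cv2.cvtColor(I,cv2.COLOR_RGB2HSV)
        t=(h[...,0]>95)&(h[...,0]<130)&(h[...,1]>110)&(w[...,2]>92)&(w[...,2]<106)&(abs(w[...,1]-70)<60)&(abs(w[...,0]-600)<90)
        q=(w[t][:,:2]-C)@Rz;print(n,len(q),"tab local centre (home: 10,65)",np.round((q.min(0)+q.max(0))/2,1),q.mean(0).round(1))
E
```

```text
t: 7.82
ee_pos: [550.1, 84.2, 175.5]
orientation: [-1.98, 2.431, -0.006]
ft_force: [0.2, -0.7, 0.5]
width: 0.3
t 7.83 pos [550.1  84.2 175.5] ft [ 0.23 -0.67  0.45] w 0.3
xang(want -101.7) -101.68 z [ 0.007  0.001 -1.   ] need cm tool [15.79 -1.5   2.53] q [ 0.13  0.38  1.82 -0.    0.93  1.91]
scene 50 tab local centre (home: 10,65) [-16.4  65.3] [-16.1  64.5]
scene 52 tab local centre (home: 10,65) [10.  65.1] [10.6 65.7]
top 28 tab local centre (home: 10,65) [-16.9  62.3] [-17.2  62.6]Traceback (most recent call last):
  File "<stdin>", line 10, in <module>
    return umr_minimum(a, axis, None, out, keepdims, initial, where)
ValueError: zero-size array to reduction operation minimum which has no identity
```

View pics/d.png

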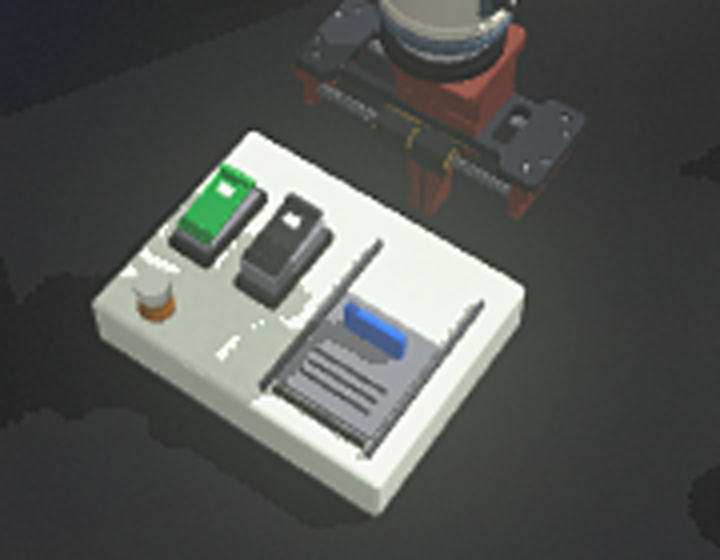

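The cover is home: the tab sits at local (10, 65), as it should, and the plate hides the well, with the tab at (375,330) in the crop. Next is the lamp.

```bash
python3 -m inch '[{"tx":4.5,"ty":-0.4,"tz":0,"ax":0,"ay":0,"az":0,"jaw":0},{"tx":5,"ty":-0.5,"tz":0,"ax":0,"ay":0,"az":0,"jaw":0},{"tx":4.5,"ty":-0.4,"tz":0,"ax":0,"ay":0,"az":0,"jaw":0},{"tx":1.8,"ty":-0.2,"tz":0.5,"ax":0,"ay":0,"az":0,"jaw":0},{"tx":0,"ty":0,"tz":2,"ax":0,"ay":0,"az":0,"jaw":0},{"tx":0,"ty":0,"tz":0,"ax":0,"ay":0,"az":0,"jaw":0}]'
python3 g.py 533 -73.5 112
```

```text
t: 8.68
ee_pos: [529.5, -73.5, 145.5]
orientation: [1.982, -2.434, -0.005]
ft_force: [0.7, 0.4, -0.0]
width: 0.1
t 8.68 pos [529.5 -73.5 145.5] ft [ 0.65  0.43 -0.  ] w 0.1
xang(want -101.7) -101.71 z [-0.004  0.001 -1.   ] need cm tool [-0.07 -0.36  3.35] q [-0.16  0.4   1.88  0.    0.86  1.61]
```

```bash
python3 -m inch '[{"tx":-0.1,"ty":-0.35,"tz":1,"ax":0,"ay":0,"az":0,"jaw":0},{"tx":0,"ty":0,"tz":1.5,"ax":0,"ay":0,"az":0,"jaw":0},{"tx":0,"ty":0,"tz":0.8,"ax":0,"ay":0,"az":0,"jaw":0},{"tx":0,"ty":0,"tz":0,"ax":0,"ay":0,"az":0,"jaw":0}]'
python3 g.py 533 -73.5 102;  python3 - <<'E'
from h import *
im,d=viewer.get_image("scene");cv2.imwrite("pics/e.png",cv2.resize(im[150:250,170:290],None,fx=6,fy=6,interpolation=cv2.INTER_CUBIC)[:,:,::-1])
E
```

```text
t: 9.18
ee_pos: [534.1, -73.5, 113.8]
orientation: [1.983, -2.435, -0.002]
ft_force: [0.6, 0.4, -0.4]
width: 0.5
t 9.18 pos [534.1 -73.5 113.8] ft [ 0.55  0.37 -0.42] w 0.5
xang(want -101.7) -101.68 z [-0.002  0.    -1.   ] need cm tool [0.02 0.1  1.18] q [-0.16  0.45  1.89  0.    0.8   1.62]
```

View pics/e.png

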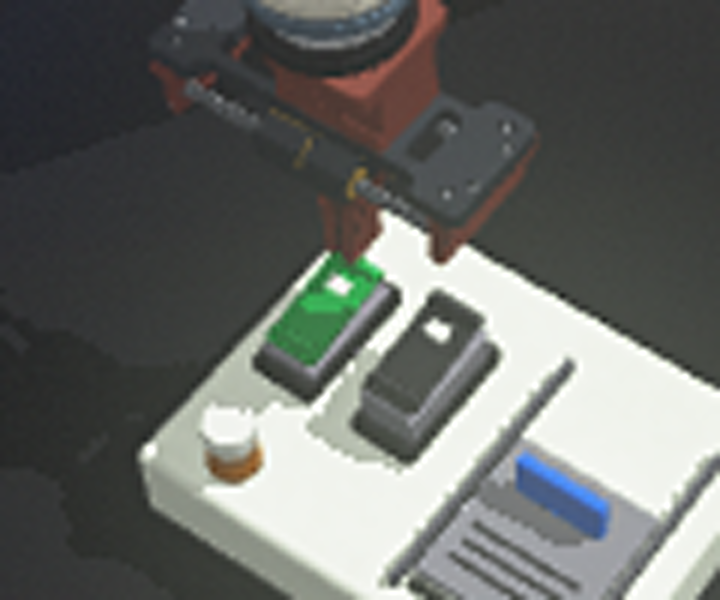

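The closed fingers sit over the green rocker's front rib, around (350,250). I'll feel downwards from here.

```bash
python3 -m inch '[{"tx":0,"ty":0,"tz":0.2,"ax":0,"ay":0,"az":0,"jaw":0},{"tx":0,"ty":0,"tz":0.2,"ax":0,"ay":0,"az":0,"jaw":0},{"tx":0,"ty":0,"tz":0.1,"ax":0,"ay":0,"az":0,"jaw":0},{"tx":0,"ty":0,"tz":0.1,"ax":0,"ay":0,"az":0,"jaw":0}]'; python3 -m inch '[{"tx":0,"ty":0,"tz":0.1,"ax":0,"ay":0,"az":0,"jaw":0},{"tx":0,"ty":0,"tz":0.1,"ax":0,"ay":0,"az":0,"jaw":0}]'
```

```text
t: 9.72
ee_pos: [534.7, -73.8, 108.7]
orientation: [-1.984, 2.436, -0.0]
ft_force: [0.2, 0.3, -0.1]
width: 0.5
t: 9.98
ee_pos: [534.7, -73.8, 106.6]
orientation: [-1.984, 2.436, -0.0]
ft_force: [-0.8, -0.3, -0.2]
width: 0.5
```

```bash
python3 -m inch '[{"tx":0,"ty":0,"tz":0.1,"ax":0,"ay":0,"az":0,"jaw":0},{"tx":0,"ty":0,"tz":0.1,"ax":0,"ay":0,"az":0,"jaw":0}]'
```

```text
t: 10.22
ee_pos: [534.7, -73.8, 104.6]
orientation: [-1.984, 2.436, -0.0]
ft_force: [-0.8, 0.2, -0.5]
width: 0.4
```

```bash
python3 -m inch '[{"tx":0,"ty":0,"tz":0.1,"ax":0,"ay":0,"az":0,"jaw":0},{"tx":0,"ty":0,"tz":0.1,"ax":0,"ay":0,"az":0,"jaw":0}]'
```

```text
t: 10.48
ee_pos: [534.6, -73.7, 102.6]
orientation: [1.984, -2.436, 0.0]
ft_force: [-0.2, 0.8, -0.1]
width: 0.6
```

```bash
python3 -m inch '[{"tx":0,"ty":0,"tz":0.1,"ax":0,"ay":0,"az":0,"jaw":0},{"tx":0,"ty":0,"tz":0.05,"ax":0,"ay":0,"az":0,"jaw":0}]'
```

```text
t: 10.72
ee_pos: [534.6, -73.7, 101.1]
orientation: [1.984, -2.436, -0.0]
ft_force: [-0.8, 0.0, -0.1]
width: 0.4
```

```bash
python3 -m inch '[{"tx":0,"ty":0,"tz":0.1,"ax":0,"ay":0,"az":0,"jaw":0},{"tx":0,"ty":0,"tz":0.05,"ax":0,"ay":0,"az":0,"jaw":0}]'
```

```text
t: 10.98
ee_pos: [534.7, -73.7, 100.2]
orientation: [1.984, -2.436, -0.0]
ft_force: [-2.8, 0.6, 8.4]
width: 0.4
```

```bash
python3 -m inch '[{"tx":0,"ty":0,"tz":0.1,"ax":0,"ay":0,"az":0,"jaw":0},{"tx":0,"ty":0,"tz":0.05,"ax":0,"ay":0,"az":0,"jaw":0}]'
```

```text
t: 11.22
ee_pos: [534.0, -73.6, 98.4]
orientation: [1.983, -2.435, -0.002]
ft_force: [-3.0, 0.5, 5.0]
width: 0.4
```

```bash
python3 -m inch '[{"tx":0,"ty":0,"tz":0.1,"ax":0,"ay":0,"az":0,"jaw":0},{"tx":0,"ty":0,"tz":0.05,"ax":0,"ay":0,"az":0,"jaw":0}]'
```

```text
t: 11.48
ee_pos: [534.6, -73.7, 96.6]
orientation: [-1.984, 2.436, -0.0]
ft_force: [-0.6, 1.2, 0.7]
width: 0.7
```

```bash
python3 -m inch '[{"tx":0,"ty":0,"tz":0.1,"ax":0,"ay":0,"az":0,"jaw":0}]'
```

```text
t: 11.6
ee_pos: [535.0, -73.8, 95.6]
orientation: [-1.983, 2.436, -0.001]
ft_force: [-0.1, -0.1, -0.1]
width: 0.3
```

```bash
python3 -m inch '[{"tx":0,"ty":0,"tz":0,"ax":0,"ay":0,"az":0,"jaw":0},{"tx":0,"ty":0,"tz":-2,"ax":0,"ay":0,"az":0,"jaw":0},{"tx":0,"ty":0,"tz":-4,"ax":0,"ay":0,"az":0,"jaw":0},{"tx":0,"ty":3,"tz":-4,"ax":0,"ay":0,"az":0,"jaw":0},{"tx":0,"ty":5,"tz":-2,"ax":0,"ay":0,"az":0,"jaw":0},{"tx":0,"ty":0,"tz":0,"ax":0,"ay":0,"az":0,"jaw":0},{"tx":0,"ty":0,"tz":0,"ax":0,"ay":0,"az":0,"jaw":0}]'
python3 - <<'E'
from h import *
im,d=viewer.get_image("scene");W=world("scene",d);cv2.imwrite("pics/f.png",cv2.resize(im[150:290,170:350],None,fx=4,fy=4,interpolation=cv2.INTER_CUBIC)[:,:,::-1])
C=np.array([589.5,9]);y=np.radians(-11.7);Rz=np.array([[np.cos(y),-np.sin(y)],[np.sin(y),np.cos(y)]])
L=(W[...,:2]-C)@Rz
for nm,yc in(("lamp",-91),("fan",-29)):
    for w,t in((np.load("scene0.npz")["W"],"before"),(W,"now")):
        l=(w[...,:2]-C)@Rz;s=(abs(l[...,1]-yc)<11)&(w[...,2]>82)
        print(nm,t,[float(np.nanmean(w[...,2][s&(abs(l[...,0]-x)<5)]).round(1)) for x in(-35,-25,-15,-5,5,15)])
h=cv2.cvtColor(im,cv2.COLOR_RGB2HSV);t=(h[...,0]>95)&(h[...,0]<130)&(h[...,1]>110)&(W[...,2]>92)&(abs(L[...,1]-65)<40)&(abs(L[...,0])<60)
print("tab",L[t].mean(0))
E
```

```text
t: 12.48
ee_pos: [457.1, -57.7, 215.9]
orientation: [-1.983, 2.435, -0.002]
ft_force: [0.0, -0.2, 0.0]
width: 0.1
lamp before [97.7, 94.2, 92.4, 90.5, 88.7, 89.1]
lamp now [90.4, 89.3, 91.2, 93.7, 95.3, 96.0]
fan before [109.0, 105.4, 103.8, 102.5, 100.5, 98.4]
fan now [110.3, 105.7, 103.9, 102.9, 100.6, 98.3]
tab [10.159683   64.51242606]
```

View pics/f.png

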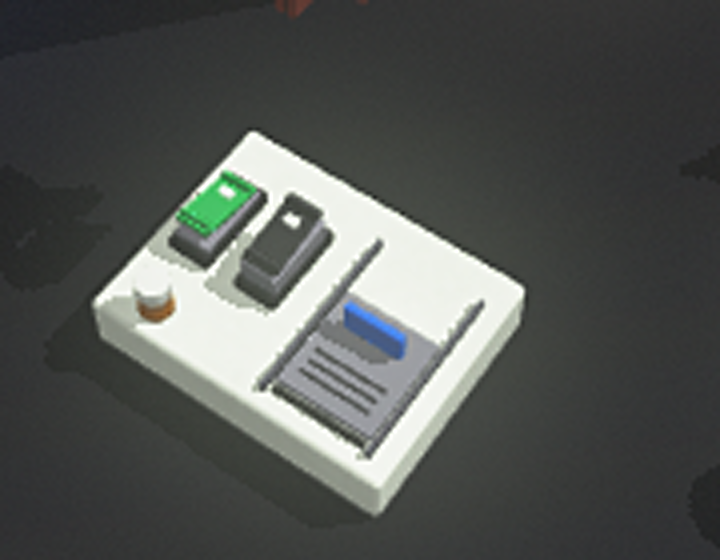

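The green rocker at (215,205) now slopes the other way, so it is on. The black rocker hasn't changed, the cover is home, and the arm is clear of everything.

```bash
python3 -c "from workcell import ctrl;print(ctrl.close_job())"
```

```text
the job is handed in; nothing more can be done
None
```

The cover is fully home and the green lamp rocker is on. I handed the job in at about 12.5 s of the 38 s allowed; the hand-in gives no verdict.

- **Cover:** I pushed it home by the blue tab with closed fingers. Drag was about 4 N, and I stopped pushing at the rigid stop when the force reached about 10 N. Afterwards the tab measured (10.2, 64.5) mm in the photometer's axes; home is (10, 65).
- **Lamp:** I then pressed the green rocker's raised rib. It touched at about z = 100 mm, the highest reading was about 8.4 N, and the force fell to zero as it snapped over. Depth images show its slope reversed: the front end went from about 98 to 90 mm, and the back end from 89 to 96 mm.
- **Fan and bystanders:** The black fan rocker's height profile is unchanged to within about 1 mm, so it is still off. The jar on the deck looks undisturbed. I did not measure the bystanders on the bench again, but I passed well above them and felt no contact.
- **Arm:** It ended well clear of everything, with the force reading about zero.

**What disagreed or failed:**
- The cover's stop came about 3 mm before the arm position I had predicted; the images confirmed it was home.
- The top-camera check of the tab after the push found no tab pixels, so only the scene camera confirms the cover's final position.

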